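Slide the card reader out between the carton holders

TASK

Push the flat card reader along the table through the narrow gap between the two fixed carton holders, and on until it lies squarely and wholly inside the taped outline on the other side. Only push it, flat on the table: do not lift or tip it, and leave the sanitiser bottle, the mouse and the stapler where they are.

Things in the scene. Friction and masses are not known exactly. Their poses are not given: they have to be found in the camera images.
- reader: loose flat slab of mid-grey plastic, black tap pad on top: 96 mm wide (its x axis), 130 mm long (y axis), 30 mm high, vertical corners rounded to 14 mm; 0.2 to 0.45 kg, slides flat on the table with ordinary friction. Origin: centre of its underside; z up. It starts on the +y side of the holders, roughly lengthwise to the gap but turned and shifted off its line
- holders: two equal steel trays fixed to the table, each holding a white carton, with a gap between. Each is 130 mm (x axis) by 90 mm (y axis); steel up to 32 mm, carton up to 44 mm high. The gap, 102 mm wide and 90 mm long, runs along y. Origin: on the table, mid-gap; the gap's side faces are at x = -51 and +51 mm, its mouths at y = +45 (reader's side) and -45 mm (taped side)
- taped_spot: rectangle marked with 15 mm wide pale paper tape flat on the table (no step), squarely in line with the gap, on its -y side. Free area inside the tape 120 mm (x axis) by 154 mm (y axis). Origin: its centre, on the table; axes parallel to those of the holders
- sanitiser: standing pump bottle, 52 mm diameter, 142 mm high, loose, to be left alone, beside the taped outline on the side far from the robot. Origin: centre of its underside
- mouse: black computer mouse, 58 x 100 x 34 mm, loose, to be left alone, beyond the taped outline as seen from the gap, lying across just past the tape. Origin: centre of its underside; y is its length
- stapler: stapler, 34 x 125 x 45 mm, loose, to be left alone, beside the taped outline on the robot's side. Origin: centre of its underside; y is its length
Mind the look-alikes: they are no part of the job. Several things look just like the reader: the one meant starts farthest to the robot's right.

How it is judged:
On the way:
1. the reader, flat on the table, is inside the gap between the holders (y of reader in the frame of holders between -0.035 and 0.035 m and x of reader in the frame of holders between -0.008 and 0.008 m and angle between the y axis of reader and the y axis of holders, either way round below 0.15 rad and height (world z) of reader below 0.008 m), for 0.05 s.
At the end, for the whole second after the job is handed in: The reader lies flat and still on the table inside the taped outline, its centre within 14 mm of the outline's centre both ways and turned less than 0.2 rad from it; the bottle, mouse and stapler stand within 12 mm of where they were (x of reader in the frame of taped_spot between -0.014 and 0.014 m and y of reader in the frame of taped_spot between -0.014 and 0.014 m and angle between the y axis of reader and the y axis of taped_spot, either way round below 0.2 rad and height (world z) of reader below 0.005 m and angle between reader's own z axis and vertical below 0.05 rad and linear speed of reader below 0.01 m/s and distance of each of sanitiser, mouse, stapler from where it was at the start of the episode below 0.012 m and angle between each of sanitiser, mouse, stapler's own z axis and vertical below 0.2 rad); the robot touches nothing.
It fails at once if the reader is lifted off the table (height (world z) of reader above 0.012 m).
It fails at once if the reader is tipped (angle between reader's own z axis and vertical above 0.2 rad).
It fails at once if the sanitiser is moved or knocked over (distance of sanitiser from where it was at the start of the episode above 0.012 m or angle between sanitiser's own z axis and vertical above 0.35 rad).
It fails at once if the mouse is moved or knocked over (distance of mouse from where it was at the start of the episode above 0.012 m or angle between mouse's own z axis and vertical above 0.35 rad).
It fails at once if the stapler is moved or knocked over (distance of stapler from where it was at the start of the episode above 0.012 m or angle between stapler's own z axis and vertical above 0.35 rad).
It also fails if it takes over 67 s, if anything falls off the work surface, if the arm or the gripper's body presses on something with over 40 N, if the wrist force passes 120 N, or if a joint passes its speed limit or range.

ROBOT

A 6-joint arm with a two-finger parallel gripper is mounted at the origin on the work surface. World frame = base frame: x ahead of the robot, y to its left, z up, the work surface at z = 0. Lengths are in m, angles in rad, forces in N, time in s.
With the tool pointing down it reaches from about 0.25 to 0.8 m from the base axis. Payload 3.9 kg.
Tool frame: the origin (TCP) lies at the very end of the fingers, on their centre line; the grasp point (between the pads) lies behind it (robot.tcp_to_grasp is the z of the grasp point in the tool frame, in m); z points along the fingers, y is the direction in which the jaws open and shut (so a half turn about z gives the same grasp; the last joint's range is limited). The gripper opens to 85 mm and grips with 20 to 120 N. Pads are 22 mm wide; open, the fingers measure 114 mm over their backs; the gripper's body (76 mm by 85 mm) begins 54 mm behind the grasp point. The pads swing forward as they close: fully open they stand 13 mm farther back than shut.
Start: joints at [1.16, 0.26, -0.138, 1.173, 0, 1.571], TCP at [0.21, 0.481, 0.231] pointing down, gripper open.
Joint ranges: [-2.78, 2.78], [-0.83, 1.72], [-1.28, 1.37], [-1.9, 2.12], [-1.57, 1.48], [-3.14, 3.14]. Speed limits (rad/s): [2.57, 2.57, 3.14, 3.14, 3.14, 3.14].

INTERFACE

Orientations are given as [roll, pitch, yaw] about the fixed x, y, z axes, in that order (R = Rz(yaw) Ry(pitch) Rx(roll)).
In Python, from cell import robot gives the robot as it stands.
- The arm moves only by the tool send_rows, never from a script. Its argument "targets" is a list of rows, each an object of numbers: "dx", "dy", "dz": the shift along the tool's x, y, z in cm; "roll": the turn about the tool's z in degrees. A call has 1 to 12 rows; each row is the pose to reach, as a shift and turn from the pose measured when the call began, along the tool's axes at that moment; what a row does not reach only later rows make up. A row lasts 1/8 s, in which the tool goes at most 62.5 mm and 10.7 degrees, less where a joint would pass 70% of its speed; a pose out of reach is approached as far as the arm can. A call with a gripper value outside its range is refused whole. "claw" is the finger opening in cm, from 0 to 8.54, set as the call begins (left out, the last holds). The fingers move at their own pace and stop on an object; "newtons" is the grip in N (left out, the last holds). Time passes only in rows, so rows that repeat a pose let the fingers close. It gives the time, the measured TCP pose, the force and the opening at its end, in the units of the state.
- robot.state(): the state, without advancing time (a new reading comes with each control period).
- robot.capture(name): name is "side" or "top" or "wrist"; returns the picture (400x640x3 uint8, red, green, blue); there is no depth.
- robot.get_calibration(name): a dict with "intrinsics" (3x3 intrinsics, pixels), "rvec" (rotation vector, rad) and "tvec" (3), from world to camera coordinates, as OpenCV has them; the wrist camera has in their place "mount" (4x4, takes a point from camera to tool coordinates, whose origin is the TCP and whose axes are the flange's). Camera axes: x right, y down, z forward; pixel columns grow to the right and rows downward; lengths in m; the calibration is good to about 2 mm. A picture is of the moment at which its call begins: read the wrist's pose just before it. get_calibration takes no time and is no camera call.
- robot.hand_in(): hands the job in, once; it reports no verdict.
The state is a dict: "time_s": time; "joints": joint angles; "qvel": joint speeds; "joint_efforts": joint torques, N m; "tcp_pos": TCP position; "tool_rot": TCP orientation; "contact_force": force on the tool from outside, world axes, zero at the start; "torque": the same for the moment, N m; "gripper_width": opening from 0.0 (shut) to 1.0 (fully open).
Only numpy, scipy, OpenCV 4.12 (cv2) and the standard library are available. Lean on these libraries where they do the work, as an engineer would, in place of code of your own. Each camera call takes 0.05 s, during which the arm holds its last target. There are 200 camera calls.

## Working session

There is one attempt and no reset: what is moved stays moved. The work goes in short steps, Python scripts to look and compute and a tool call to move; the robot and the scene stay as the last step left them, time stands still between calls to the robot, and variables do not carry over. Pictures are saved under pics/ and viewed, about 8 in all and at most 12, crops included, and the job is handed in when it is done.

Besides the shell and the picture viewer there is one more tool, called after ">>>" as name([rows], argument=value, ...), one row to a line, values as JSON. send_rows: Moves the arm, as the interface text tells. Its arguments: {"type":"object","properties":{"targets":{"type":"array"},"claw":{"type":"number"},"newtons":{"type":"number"}},"required":["targets"]}

```bash
mkdir -p pics; ls; python3 - <<'E'
from cell import robot
import cv2,numpy as np
print(robot.state(), robot.tcp_to_grasp)
for n in("top","side"):
    im=robot.capture(n); cv2.imwrite(f"pics/{n}0.png",im[:,:,::-1])
    print(n,robot.get_calibration(n))
print(robot.get_calibration("wrist"))
E
```

```text
pics
{'time_s': 0.0, 'joints': array([ 1.16000831e+00,  2.60704812e-01, -1.39388569e-01,  1.17268572e+00,
       -2.38636951e-05,  1.57078760e+00]), 'qvel': array([-0.00021295,  0.0008763 , -0.00059498, -0.00229231, -0.0008758 ,
        0.00084299]), 'joint_efforts': array([ 1.55957139e-03, -4.05681789e+01,  2.53920901e+01,  1.89404364e-02,
       -6.15902081e-05, -5.42553053e-06]), 'tcp_pos': array([0.20938304, 0.48069305, 0.23044661]), 'tool_rot': array([-3.13960988e+00,  2.38463450e-05,  2.73081341e+00]), 'contact_force': array([-0.1181856 ,  0.29328056,  0.34670284]), 'torque': array([-0.01026989, -0.01551705, -0.0366203 ]), 'gripper_width': 1.0017773175427225} -0.0187
top {'intrinsics': array([[475.21282588,   0.        , 324.6002238 ],
       [  0.        , 475.21282588, 205.9441645 ],
       [  0.        ,   0.        ,   1.        ]]), 'rvec': array([ 2.17162313, -2.19465901,  0.05595549]), 'tvec': array([0.02670432, 0.54049186, 1.42887374])}
side {'intrinsics': array([[418.34829473,   0.        , 317.35913859],
       [  0.        , 418.34829473, 201.12089554],
       [  0.        ,   0.        ,   1.        ]]), 'rvec': array([ 0.18999305, -2.73254106,  1.41634838]), 'tvec': array([0.56032554, 0.05670689, 0.92019017])}
{'intrinsics': array([[335.74820125,   0.        , 322.75792383],
       [  0.        , 335.74820125, 200.74110641],
       [  0.        ,   0.        ,   1.        ]]), 'mount': array([[ 8.93489880e-04, -9.50203603e-01, -3.11628487e-01,
         8.01726905e-02],
       [ 9.99999594e-01,  8.85657111e-04,  1.66656584e-04,
        -8.02689458e-05],
       [ 1.17638299e-04, -3.11628509e-01,  9.50204009e-01,
        -1.42675088e-01],
       [ 0.00000000e+00,  0.00000000e+00,  0.00000000e+00,
         1.00000000e+00]])}
```

View pics/top0.png

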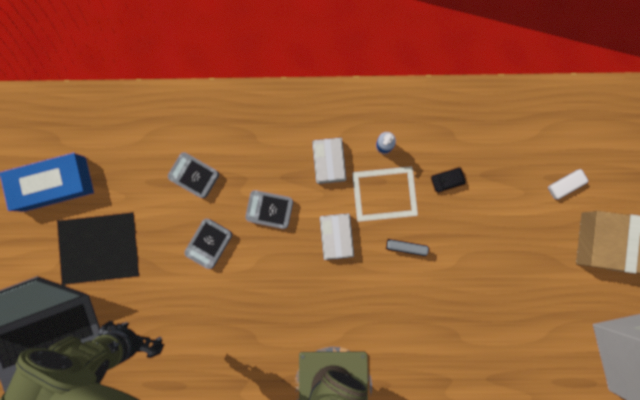

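View pics/side0.png

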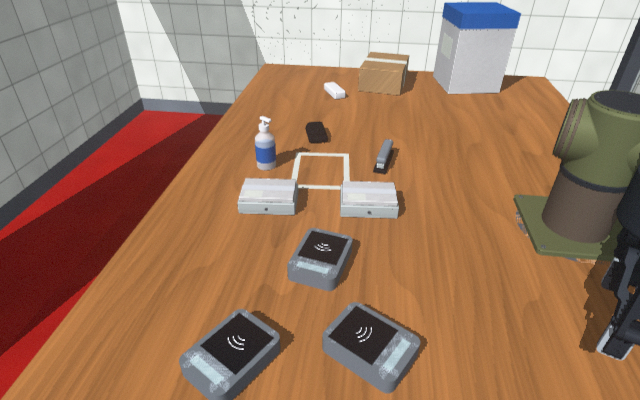

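The top view shows the target reader at about (270,210), since image right is the robot's right. The cartons are at (329,161) and (337,237), the tape centre at (385,194), the bottle at (386,142), the mouse at (449,180) and the stapler at (407,247).

```bash
cat > h.py <<'E'
import cv2,numpy as np
from cell import robot
def cast(name,px,z):
    c=robot.get_calibration(name);K=c["intrinsics"]
    R=cv2.Rodrigues(c["rvec"])[0];t=c["tvec"]
    p=np.asarray(px,float).reshape(-1,2)
    d=np.c_[p,np.ones(len(p))]@np.linalg.inv(K).T@R
    o=-R.T@t
    return (o+d*((z-o[2])/d[:,2])[:,None])[:,:2]
def contours(im,smax=90,roi=None,vmin=0,vmax=255):
    hsv=cv2.cvtColor(im,cv2.COLOR_RGB2HSV)
    m=((hsv[...,1]<smax)&(hsv[...,2]>=vmin)&(hsv[...,2]<=vmax)).astype(np.uint8)*255
    if roi: 
        k=np.zeros_like(m);a,b,c,d=roi;k[b:d,a:c]=m[b:d,a:c];m=k
    return [c for c in cv2.findContours(m,cv2.RETR_LIST,cv2.CHAIN_APPROX_NONE)[0] if cv2.contourArea(c)>150]
def rect(name,c,z):
    w=cast(name,c.reshape(-1,2),z)*1000
    (x,y),(a,b),t=cv2.minAreaRect(w.astype(np.float32))
    if a<b: a,b,t=b,a,t+90
    return np.round([x,y,a,b,(t+90)%180-90],1)  # long-axis angle from world x
E
python3 - <<'E'
from h import *
im=cv2.imread("pics/top0.png")[:,:,::-1].copy()
for c in contours(im,110,(160,120,480,270)):
    x,y=c.reshape(-1,2).mean(0)
    print(int(x),int(y),"z30",rect("top",c,.03),"z0",rect("top",c,0),"z44",rect("top",c,.044))
E
```

```text
407 247 z30 [ 413.1 -225.4  126.4   32.6   79.1] z0 [ 412.4 -230.2  129.1   33.3   79.1] z44 [ 413.5 -223.1  125.2   32.3   79.1]
207 243 z30 [431.  374.2 134.7 103.8 -30.5] z0 [430.7 382.  137.5 105.9 -30.5] z44 [431.2 370.6 133.4 102.7 -30.5]
336 236 z30 [448.7 -13.6 136.3  94.7   5.2] z0 [448.7 -13.9 139.2  96.7   5.2] z44 [448.7 -13.4 135.   93.8   5.2]
268 209 z30 [531.9 189.5 135.4 100.1  78. ] z0 [533.6 193.4 138.3 102.2  78. ] z44 [531.  187.7 134.1  99.1  78. ]
384 193 z30 [ 575.8 -159.9  150.4  116.2  -84.9] z0 [ 578.5 -163.3  153.5  118.7  -84.9] z44 [ 574.6 -158.3  148.9  115.1  -84.9]
448 179 z30 [ 616.4 -352.5   91.9   49.6  -72.2] z0 [ 619.9 -360.    93.8   50.7  -72.2] z44 [ 614.8 -349.    91.    49.1  -72.2]
384 193 z30 [ 575.7 -160.   186.8  154.1  -85. ] z0 [ 578.4 -163.4  190.7  157.3  -85. ] z44 [ 574.5 -158.4  185.   152.6  -85. ]
192 174 z30 [638.7 420.5 139.8  99.   59.7] z0 [642.7 429.2 142.8 101.1  59.7] z44 [636.9 416.4 138.5  98.   59.7]
328 160 z30 [679.5   7.  137.3  94.8   5.1] z0 [684.3   7.1 140.2  96.8   5.1] z44 [677.2   7.  136.   93.9   5.1]
385 142 z30 [ 732.  -165.8   71.3   57.   -27.2] z0 [ 737.9 -169.4   72.8   58.2  -27.2] z44 [ 729.2 -164.2   70.6   56.4  -27.2]
```

>>> send_rows([
  {"dx":-5,"dy":-3,"dz":0},
  {"dx":-11,"dy":-6,"dz":2},
  {"dx":-16,"dy":-9,"dz":4,"roll":-10},
  {"dx":-21,"dy":-12,"dz":6,"roll":-20},
  {"dx":-26,"dy":-15,"dz":8,"roll":-28.6},
  {"dx":-30,"dy":-17,"dz":10,"roll":-28.6},
  {"dx":-32.9,"dy":-18.6,"dz":12,"roll":-28.6},
  {"dx":-32.9,"dy":-18.6,"dz":12,"roll":-28.6},
  {"dx":-32.9,"dy":-18.6,"dz":12,"roll":-28.6},
  {"dx":-32.9,"dy":-18.6,"dz":12,"roll":-28.6},
], claw=6)

```text
$.targets[0]: bad value
```

```bash
python3 - <<'E'
from h import *
s=robot.state();print(s['time_s'],s['tcp_pos'],s['tool_rot'],s['gripper_width'])
im=robot.capture("wrist");cv2.imwrite("pics/w1.png",im[:,:,::-1])
E
```

```text
0.1 [0.20941548 0.48074974 0.23055199] [-3.13980631e+00  2.55443553e-05  2.73076810e+00] 1.001383322186227
```

View pics/w1.png

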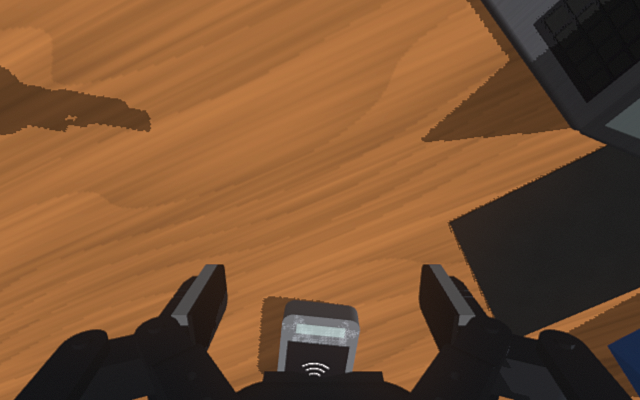

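The call was refused, apparently because every row needs all four keys. The picture is from the start pose: fingers at (200,300) and (450,300), with a decoy reader at (318,330).

>>> send_rows([
  {"dx":-5,"dy":-3,"dz":0,"roll":0},
  {"dx":-11,"dy":-6,"dz":2,"roll":0},
  {"dx":-16,"dy":-9,"dz":4,"roll":-10},
  {"dx":-21,"dy":-12,"dz":6,"roll":-20},
  {"dx":-26,"dy":-15,"dz":8,"roll":-28.6},
  {"dx":-30,"dy":-17,"dz":10,"roll":-28.6},
  {"dx":-32.9,"dy":-18.6,"dz":12,"roll":-28.6},
  {"dx":-32.9,"dy":-18.6,"dz":12,"roll":-28.6},
  {"dx":-32.9,"dy":-18.6,"dz":12,"roll":-28.6},
  {"dx":-32.9,"dy":-18.6,"dz":12,"roll":-28.6},
], claw=6)

```text
time_s: 1.4
tcp_pos: [0.4366, 0.1798, 0.1115]
tool_rot: [-3.141, 0.0, -3.052]
contact_force: [-0.2, -0.0, 0.1]
gripper_width: 0.705
```

```bash
python3 - <<'E'
from h import *
s=robot.state();print(s['time_s'],s['tcp_pos'],s['tool_rot'],s['gripper_width'])
im=robot.capture("wrist");cv2.imwrite("pics/w2.png",im[:,:,::-1])
E
```

```text
1.4 [0.43658504 0.17979304 0.11153078] [-3.14082754e+00  1.07957532e-04 -3.05156391e+00] 0.7054786231378759
```

View pics/w2.png

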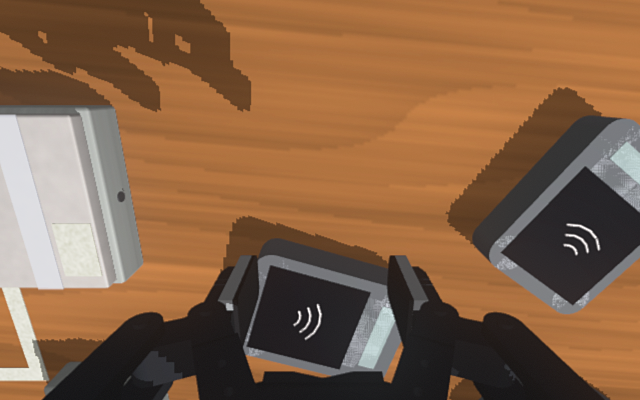

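The wrist view shows the target reader at about (315,310) between the fingers, the near carton at left and a decoy at right. Next I lower the arm on the robot's side of the reader.

>>> send_rows([
  {"dx":0.5,"dy":0,"dz":4,"roll":0},
  {"dx":0.5,"dy":0,"dz":8,"roll":0},
  {"dx":0.5,"dy":0,"dz":10.1,"roll":0},
  {"dx":0.5,"dy":0,"dz":10.1,"roll":0},
  {"dx":0.5,"dy":0,"dz":10.1,"roll":0},
])

```text
time_s: 2.08
tcp_pos: [0.4323, 0.1802, 0.0116]
tool_rot: [-3.141, 0.002, -3.05]
contact_force: [0.2, 0.3, -0.2]
gripper_width: 0.701
```

```bash
python3 - <<'E'
from h import *
s=robot.state();print(s['time_s'],s['tcp_pos'],s['tool_rot'],s['contact_force'])
im=robot.capture("wrist");cv2.imwrite("pics/w3.png",im[:,:,::-1])
E
```

```text
2.075 [0.4323298  0.18017332 0.01157333] [-3.14131559e+00  1.93453242e-03 -3.05031085e+00] [ 0.17063438  0.34478923 -0.16621438]
```

View pics/w3.png

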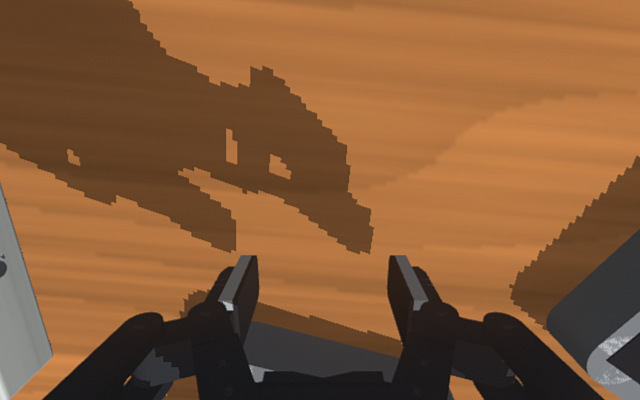

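Picture 5 shows the fingertips at (245,260) and (400,260), clear of the reader side (edge around row 330). Now the fence push.

>>> send_rows([
  {"dx":-0.5,"dy":0,"dz":0,"roll":0},
  {"dx":-1,"dy":0,"dz":0,"roll":0},
  {"dx":-1.5,"dy":0,"dz":0,"roll":0},
  {"dx":-2,"dy":0,"dz":0,"roll":0},
  {"dx":-2.5,"dy":0,"dz":0,"roll":0},
  {"dx":-3,"dy":0,"dz":0,"roll":0},
  {"dx":-3.5,"dy":0,"dz":0,"roll":0},
  {"dx":-4,"dy":0,"dz":0,"roll":0},
  {"dx":-4.4,"dy":0,"dz":0,"roll":0},
  {"dx":-4.8,"dy":0,"dz":0,"roll":0},
  {"dx":-5.2,"dy":0,"dz":0,"roll":0},
  {"dx":-5.2,"dy":0,"dz":0,"roll":0},
])

```text
time_s: 3.62
tcp_pos: [0.4856, 0.1853, 0.0122]
tool_rot: [3.141, 0.004, -3.05]
contact_force: [-0.7, 0.0, -0.6]
gripper_width: 0.704
```

```bash
python3 - <<'E'
from h import *
s=robot.state();print(s['time_s'],s['tcp_pos'],s['tool_rot'],s['contact_force'])
im=robot.capture("wrist")
im2=robot.capture("top");cv2.imwrite("pics/c4.png",np.vstack([cv2.resize(im[200:],(640,200)),cv2.resize(im2[110:280,190:460],(640,400),interpolation=cv2.INTER_CUBIC)])[:,:,::-1])
cv2.imwrite("pics/top4.png",im2[:,:,::-1])
E
```

```text
3.625 [0.48556273 0.18534259 0.01215978] [ 3.14101927  0.00425802 -3.05048786] [-0.65842161  0.04111751 -0.5568711 ]
```

View pics/c4.png

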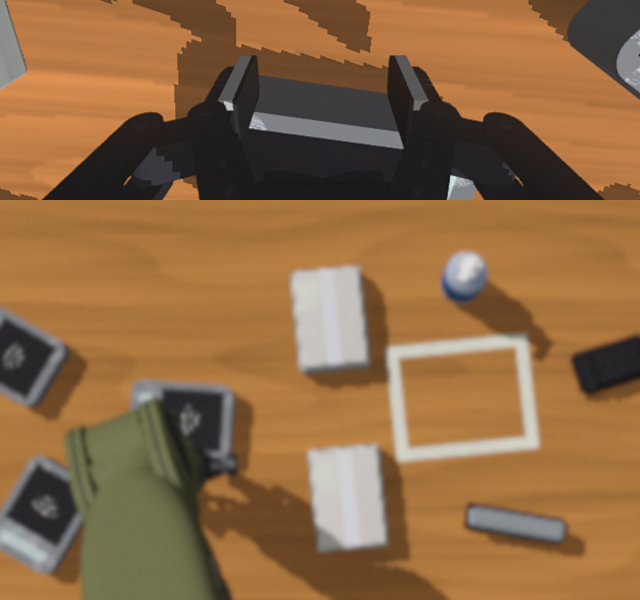

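The reader has turned most of the way. In the top crop its far edge runs (135,382) to (235,387), and the wrist view still shows a few degrees of tilt. I'll measure the far edge.

```bash
cat >> h.py <<'E'
O=np.array([563,-3.2]);A=np.radians(5.1);HX=np.array([np.cos(A),np.sin(A)]);HY=np.array([-HX[1],HX[0]])
def hold(p): d=np.atleast_2d(p)-O; return np.c_[d@HX,d@HY]
E
python3 - <<'E'
from h import *
im=cv2.imread("pics/top4.png")[:,:,::-1].copy()
c=max((c for c in contours(im,110,(225,150,310,260))),key=cv2.contourArea)
p=hold(cast("top",c.reshape(-1,2),.03)*1000)
# far long edge: max x per y bin
e=[]
for y in range(140,250,4):
    q=p[(abs(p[:,1]-y)<2.5)]
    if len(q): e.append((y,q[:,0].max()))
e=np.array(e);print(e.round(1).tolist())
k=np.polyfit(*e[2:-2].T,1);print("slope deg",-np.degrees(np.arctan(k[0])),"x at 195",np.polyval(k,195))
print("front y min",p[p[:,0]>0][:,1].min(),"max",p[:,1].max())
E
```

```text
[[140.0, 42.3], [144.0, 45.9], [148.0, 46.2], [152.0, 46.5], [156.0, 47.1], [160.0, 47.4], [164.0, 47.7], [168.0, 48.3], [172.0, 51.7], [176.0, 52.0], [180.0, 52.6], [184.0, 52.9], [188.0, 53.2], [192.0, 53.8], [196.0, 54.1], [200.0, 54.4], [204.0, 55.0], [208.0, 55.3], [212.0, 55.6], [216.0, 56.2], [220.0, 59.6], [224.0, 59.9], [228.0, 60.5], [232.0, 60.8], [236.0, 61.1], [240.0, 61.7], [244.0, 62.0], [248.0, 62.3]]
slope deg -9.801197836829227 x at 195 54.06640604591182
front y min 129.55458516865014 max 339.4586756547737
```

>>> send_rows([
  {"dx":2,"dy":0,"dz":0,"roll":0},
  {"dx":3,"dy":0,"dz":-4,"roll":0},
  {"dx":2,"dy":0,"dz":-9,"roll":10},
  {"dx":0,"dy":2,"dz":-9,"roll":20},
  {"dx":-2,"dy":4,"dz":-9,"roll":30},
  {"dx":-4,"dy":6,"dz":-9,"roll":40},
  {"dx":-6,"dy":8,"dz":-9,"roll":50},
  {"dx":-7.9,"dy":10.5,"dz":-9,"roll":60},
  {"dx":-7.9,"dy":10.5,"dz":-9,"roll":70},
  {"dx":-7.9,"dy":10.5,"dz":-9,"roll":80},
  {"dx":-7.9,"dy":10.5,"dz":-9,"roll":90},
  {"dx":-7.9,"dy":10.5,"dz":-9,"roll":99},
], claw=4.6)

```text
time_s: 5.22
tcp_pos: [0.5548, 0.2976, 0.1031]
tool_rot: [3.136, -0.002, 1.5]
contact_force: [-0.1, 0.3, -0.2]
gripper_width: 0.539
```

```bash
cat >> h.py <<'E'
def reader(im,roi=(225,150,345,260),s=110):
    c=max((c for c in contours(im,s,roi)),key=cv2.contourArea)
    r=rect("top",c,.03); return r, hold(r[:2])[0].round(1), "rel yaw",round(r[4]-95.1 if r[4]>0 else r[4]+84.9,1)
def tool():
    s=robot.state();p=s['tcp_pos']*1000
    print("t",round(s['time_s'],2),"hold",hold(p[:2])[0].round(1),"z",p[2].round(1),"yaw rel",(np.degrees(s['tool_rot'][2])-95.1).round(1),"F",s['contact_force'].round(1),"j",s['joints'].round(2))
E
python3 - <<'E'
from h import *
tool()
im=robot.capture("top");cv2.imwrite("pics/top5.png",im[:,:,::-1]);print(reader(im))
cv2.imwrite("pics/c5.png",np.vstack([robot.capture("wrist")[::2,::2],im[100:300,160:480]])[:,:,::-1])
E
```

```text
t 5.22 hold [ 18.5 300.4] z 103.1 yaw rel -9.2 F [-0.1  0.3 -0.2] j [ 0.49  0.51 -0.1   0.96 -0.    2.13]
(array([550.3, 198. , 135.7, 100.9,  85.8]), array([  5.2, 201.5]), 'rel yaw', np.float64(-9.3))
```

View pics/c5.png

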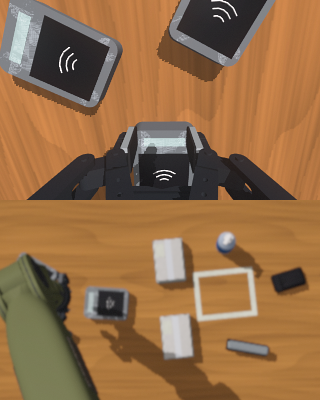

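The reader is now unoccluded at holder (5, 202), turned -9.3°. I'll lower behind it, then push in an arc.

>>> send_rows([
  {"dx":0,"dy":0.2,"dz":4,"roll":0},
  {"dx":0,"dy":0.2,"dz":8,"roll":0},
  {"dx":0,"dy":0.2,"dz":9.3,"roll":0},
  {"dx":0,"dy":0.2,"dz":9.3,"roll":0},
  {"dx":-1,"dy":0.2,"dz":9.3,"roll":0},
  {"dx":-1.8,"dy":0.2,"dz":9.3,"roll":0},
  {"dx":-2.5,"dy":0.2,"dz":9.3,"roll":0},
  {"dx":-2.5,"dy":0.2,"dz":9.3,"roll":0},
])

```text
time_s: 6.32
tcp_pos: [0.556, 0.272, 0.0107]
tool_rot: [3.135, -0.003, 1.505]
contact_force: [-0.1, 0.4, 0.3]
gripper_width: 0.539
```

>>> send_rows([
  {"dx":-0.5,"dy":-0.1,"dz":0,"roll":-0.8},
  {"dx":-1,"dy":-0.19,"dz":0,"roll":-1.55},
  {"dx":-1.5,"dy":-0.28,"dz":0,"roll":-2.3},
  {"dx":-2,"dy":-0.36,"dz":0,"roll":-3.1},
  {"dx":-2.5,"dy":-0.43,"dz":0,"roll":-3.9},
  {"dx":-3,"dy":-0.49,"dz":0,"roll":-4.65},
  {"dx":-3.5,"dy":-0.55,"dz":0,"roll":-5.4},
  {"dx":-4,"dy":-0.6,"dz":0,"roll":-6.2},
  {"dx":-4,"dy":-0.6,"dz":0,"roll":-6.2},
])

```text
time_s: 7.45
tcp_pos: [0.5473, 0.2317, 0.0106]
tool_rot: [3.135, -0.001, 1.613]
contact_force: [-0.4, 1.6, 0.8]
gripper_width: 0.54
```

```bash
python3 - <<'E'
from h import *
tool()
im=robot.capture("top");cv2.imwrite("pics/top6.png",im[:,:,::-1]);print(reader(im))
cv2.imwrite("pics/c6.png",np.hstack([robot.capture("wrist")[150:,120:520],cv2.resize(im[150:275,220:380],(320,250))])[:,:,::-1])
E
```

```text
t 7.45 hold [  5.2 235.3] z 10.6 yaw rel -2.7 F [-0.4  1.6  0.8] j [ 0.4   0.54 -0.31  0.71 -0.    1.93]
(array([ 5.217e+02,  2.063e+02,  2.786e+02,  2.341e+02, -4.000e-01]), array([-22.5, 212.3]), 'rel yaw', np.float64(84.5))
```

View pics/c6.png

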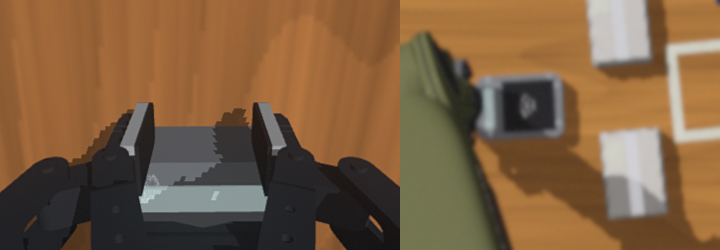

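The wrist view shows both fingers squarely on the rear face. In the top view the arm merges with the reader mask, so I'll measure the visible front part only.

```bash
cat >> h.py <<'E'
def front(im,x0,x1,y0=175,y1=245,s=110):
    c=max(contours(im,s,(x0,y0,x1,y1)),key=cv2.contourArea)
    p=hold(cast("top",c.reshape(-1,2),.03)*1000)
    lo=p[:,1].min(); m=(p[:,1]>lo+20)&(p[:,1]<p[:,1].max()-4)
    mid=np.median(p[m,0]); L=p[m&(p[:,0]<mid)];R=p[m&(p[:,0]>mid)]
    a=[np.polyfit(q[:,1],q[:,0],1) for q in(L,R)]
    k=(a[0]+a[1])/2; yc=lo+67.5
    print("sides deg",[round(-np.degrees(np.arctan(b[0])),1) for b in a],"width",round(np.polyval(a[1]-a[0],yc),1),"centre x",round(np.polyval(k,yc),1),"y~",round(yc+1,1))
E
python3 - <<'E'
from h import *
front(cv2.imread("pics/top6.png")[:,:,::-1].copy(),263,315)
front(cv2.imread("pics/top5.png")[:,:,::-1].copy(),250,305)
E
```

```text
sides deg [np.float64(-26.8), np.float64(3.8)] width 89.4 centre x 4.5 y~ 160.9
sides deg [np.float64(-29.9), np.float64(-2.3)] width 90.6 centre x 7.0 y~ 198.3
```

```bash
cat >> h.py <<'E'
def front(im,x0,x1,y0=175,y1=245,s=110):
    g=cv2.resize(im,None,fx=4,fy=4,interpolation=cv2.INTER_CUBIC)
    c=max(contours(g,s,(4*x0,4*y0,4*x1,4*y1)),key=cv2.contourArea)
    p=hold(cast("top",(c.reshape(-1,2)-1.5)/4,.03)*1000)
    lo,hi=p[:,1].min(),p[:,1].max()
    ys=np.arange(lo+20,hi-12,3); e=[]
    for y in ys:
        q=p[abs(p[:,1]-y)<3,0]; e.append((q.min(),q.max()))
    e=np.array(e); a=[np.polyfit(ys,e[:,i],1) for i in(0,1)]; k=(a[0]+a[1])/2; yc=lo+67.5
    print("sides deg",[round(-np.degrees(np.arctan(b[0])),1) for b in a],"width",np.median(e[:,1]-e[:,0]).round(1),"centre x",round(np.polyval(k,yc),1),"y~",round(yc+1,1))
E
python3 - <<'E'
from h import *
front(cv2.imread("pics/top6.png")[:,:,::-1].copy(),263,315)
front(cv2.imread("pics/top5.png")[:,:,::-1].copy(),250,305)
E
```

```text
sides deg [np.float64(-3.5), np.float64(-2.4)] width 99.9 centre x 1.9 y~ 159.8
sides deg [np.float64(-8.0), np.float64(-9.8)] width 101.1 centre x 5.0 y~ 198.2
```

>>> send_rows([
  {"dx":-0.5,"dy":-0.06,"dz":0,"roll":-0.5},
  {"dx":-1,"dy":-0.12,"dz":0,"roll":-1},
  {"dx":-1.5,"dy":-0.17,"dz":0,"roll":-1.5},
  {"dx":-2,"dy":-0.22,"dz":0,"roll":-2},
  {"dx":-2.5,"dy":-0.27,"dz":0,"roll":-2.4},
  {"dx":-3,"dy":-0.31,"dz":0,"roll":-2.7},
  {"dx":-3.5,"dy":-0.29,"dz":0,"roll":-2.7},
  {"dx":-4,"dy":-0.27,"dz":0,"roll":-2.7},
  {"dx":-4.5,"dy":-0.25,"dz":0,"roll":-2.7},
  {"dx":-4.5,"dy":-0.25,"dz":0,"roll":-2.7},
])

```text
time_s: 8.8
tcp_pos: [0.5465, 0.1856, 0.0102]
tool_rot: [3.135, 0.001, 1.659]
contact_force: [0.1, 0.7, 0.8]
gripper_width: 0.54
```

```bash
python3 - <<'E'
from h import *
tool()
im=robot.capture("top");cv2.imwrite("pics/top7.png",im[:,:,::-1])
front(im,282,328,182,226)
front(im,278,321,180,226)
cv2.imwrite("pics/c7.png",cv2.resize(im[130:270,250:400],(600,560),interpolation=cv2.INTER_CUBIC)[:,:,::-1])
E
```

```text
t 8.8 hold [  0.4 189.5] z 10.2 yaw rel -0.1 F [0.1 0.7 0.8] j [ 0.33  0.52 -0.36  0.69 -0.    1.81]
sides deg [np.float64(-1.2), np.float64(0.5)] width 100.2 centre x 0.8 y~ 115.1
sides deg [np.float64(-1.1), np.float64(0.4)] width 100.1 centre x 0.8 y~ 115.1
```

View pics/c7.png

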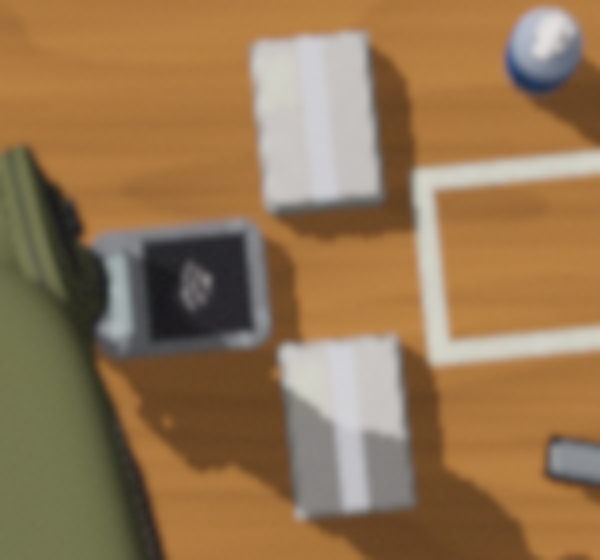

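```bash
python3 - <<'E'
from h import *
c=robot.get_calibration("top");R=cv2.Rodrigues(c["rvec"])[0];print("cam",(-R.T@c["tvec"]).round(3))
im=cv2.imread("pics/top0.png")[:,:,::-1].copy()
g=cv2.resize(im,None,fx=4,fy=4,interpolation=cv2.INTER_CUBIC)
for s in(90,110,130):
  for roi in((305,130,352,192),(312,205,360,268)):
    c=max(contours(g,s,[4*v for v in roi]),key=cv2.contourArea)
    q=(c.reshape(-1,2)-1.5)/4
    for z in(.0,.03,.044):
        p=hold(cast("top",q,z)*1000)
        r=[]
        for y in(-25,0,25):
            k=p[abs(p[:,1]-y)<3,0]; r.append((k.min().round(1),k.max().round(1)))
        print(s,z,r,"y",p[:,1].min().round(1),p[:,1].max().round(1))
E
```

```text
cam [0.449 0.004 1.461]
90 0.0 [(np.float64(52.1), np.float64(190.4)), (np.float64(52.3), np.float64(191.0)), (np.float64(52.5), np.float64(190.4))] y -48.8 47.5
90 0.03 [(np.float64(48.7), np.float64(184.2)), (np.float64(48.9), np.float64(184.7)), (np.float64(49.1), np.float64(184.2))] y -47.4 46.9
90 0.044 [(np.float64(47.2), np.float64(181.3)), (np.float64(47.2), np.float64(181.8)), (np.float64(47.6), np.float64(181.3))] y -46.8 46.6
90 0.0 [(np.float64(-183.3), np.float64(-46.8)), (np.float64(-183.7), np.float64(-46.6)), (np.float64(-182.6), np.float64(-47.2))] y -48.7 47.7
90 0.03 [(np.float64(-181.9), np.float64(-48.2)), (np.float64(-182.2), np.float64(-48.0)), (np.float64(-181.2), np.float64(-48.6))] y -47.3 47.0
90 0.044 [(np.float64(-181.2), np.float64(-48.9)), (np.float64(-181.6), np.float64(-48.7)), (np.float64(-180.5), np.float64(-49.2))] y -46.7 46.7
110 0.0 [(np.float64(51.4), np.float64(191.5)), (np.float64(51.2), np.float64(191.8)), (np.float64(51.2), np.float64(191.2))] y -49.6 48.3
110 0.03 [(np.float64(47.9), np.float64(185.2)), (np.float64(47.8), np.float64(185.5)
[... 791 characters left out ...]
t64(47.1), np.float64(186.4)), (np.float64(46.6), np.float64(187.0)), (np.float64(46.8), np.float64(185.9))] y -49.2 48.6
130 0.044 [(np.float64(45.5), np.float64(183.5)), (np.float64(45.0), np.float64(184.1)), (np.float64(45.2), np.float64(183.0))] y -48.6 48.3
130 0.0 [(np.float64(-185.2), np.float64(-44.5)), (np.float64(-185.2), np.float64(-44.7)), (np.float64(-184.5), np.float64(-45.0))] y -50.4 49.4
130 0.03 [(np.float64(-183.5), np.float64(-45.9)), (np.float64(-183.7), np.float64(-46.1)), (np.float64(-183.1), np.float64(-46.4))] y -49.0 48.7
130 0.044 [(np.float64(-182.8), np.float64(-46.7)), (np.float64(-183.0), np.float64(-46.8)), (np.float64(-182.4), np.float64(-47.0))] y -48.4 48.4
```

The camera sits at x=0.449. Corrected for visible side faces, the gap centre is at about +1.5 mm and the reader at about +1.4 mm in my frame, with yaw about 0. That is well lined up, so I push straight in.

>>> send_rows([
  {"dx":-0.7,"dy":0,"dz":0,"roll":0},
  {"dx":-1.4,"dy":0,"dz":0,"roll":0},
  {"dx":-2.1,"dy":0,"dz":0,"roll":0},
  {"dx":-2.8,"dy":0,"dz":0,"roll":0},
  {"dx":-3.5,"dy":0,"dz":0,"roll":0},
  {"dx":-4.2,"dy":0,"dz":0,"roll":0},
  {"dx":-4.9,"dy":0,"dz":0,"roll":0},
  {"dx":-5.6,"dy":0,"dz":0,"roll":0},
  {"dx":-6.3,"dy":0,"dz":0,"roll":0},
  {"dx":-7,"dy":0,"dz":0,"roll":0},
  {"dx":-7,"dy":0,"dz":0,"roll":0},
])

```text
time_s: 10.22
tcp_pos: [0.5526, 0.1147, 0.0102]
tool_rot: [3.136, 0.003, 1.658]
contact_force: [-0.3, 0.1, 0.1]
gripper_width: 0.543
```

```bash
python3 - <<'E'
from h import *
tool()
im=robot.capture("top");cv2.imwrite("pics/top8.png",im[:,:,::-1])
cv2.imwrite("pics/c8.png",cv2.resize(im[130:270,260:460],(800,560),interpolation=cv2.INTER_CUBIC)[:,:,::-1])
E
```

```text
t 10.22 hold [1.000e-01 1.184e+02] z 10.2 yaw rel -0.1 F [-0.3  0.1  0.1] j [ 0.21  0.5  -0.39  0.67 -0.    1.69]
```

View pics/c8.png

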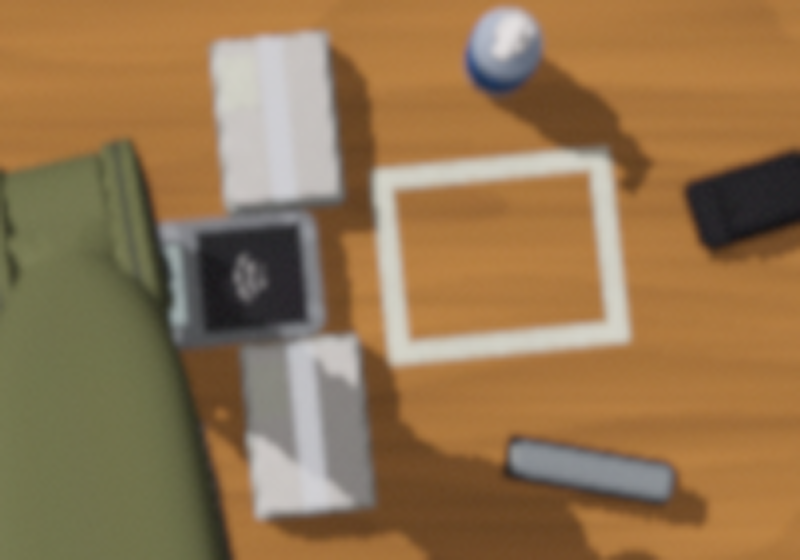

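The reader is entering the gap with even clearance and negligible force. Continuing.

>>> send_rows([
  {"dx":-0.8,"dy":0,"dz":0,"roll":0},
  {"dx":-1.6,"dy":0,"dz":0,"roll":0},
  {"dx":-2.4,"dy":0,"dz":0,"roll":0},
  {"dx":-3.2,"dy":0,"dz":0,"roll":0},
  {"dx":-4,"dy":0,"dz":0,"roll":0},
  {"dx":-4.8,"dy":0,"dz":0,"roll":0},
  {"dx":-5.6,"dy":0,"dz":0,"roll":0},
  {"dx":-6.4,"dy":0,"dz":0,"roll":0},
  {"dx":-7.2,"dy":0,"dz":0,"roll":0},
  {"dx":-8,"dy":0,"dz":0,"roll":0},
])

```text
time_s: 11.52
tcp_pos: [0.5596, 0.0348, 0.0105]
tool_rot: [3.136, 0.003, 1.658]
contact_force: [-0.2, 1.8, -0.8]
gripper_width: 0.536
```

```bash
python3 - <<'E'
from h import *
tool()
E
```

```text
t 11.53 hold [-0.  38.1] z 10.5 yaw rel -0.1 F [-0.2  1.8 -0.8] j [ 0.06  0.5  -0.4   0.66 -0.    1.55]
```

>>> send_rows([
  {"dx":-0.9,"dy":0,"dz":0,"roll":0},
  {"dx":-1.8,"dy":0,"dz":0,"roll":0},
  {"dx":-2.7,"dy":0,"dz":0,"roll":0},
  {"dx":-3.6,"dy":0,"dz":0,"roll":0},
  {"dx":-4.5,"dy":0,"dz":0,"roll":0},
  {"dx":-5.4,"dy":0,"dz":0,"roll":0},
  {"dx":-6.3,"dy":0,"dz":0,"roll":0},
  {"dx":-7.2,"dy":0,"dz":0,"roll":0},
  {"dx":-8.1,"dy":0,"dz":0,"roll":0},
  {"dx":-9,"dy":0,"dz":0,"roll":0},
  {"dx":-9.8,"dy":0,"dz":0,"roll":0},
  {"dx":-9.8,"dy":0,"dz":0,"roll":0},
])

```text
time_s: 13.02
tcp_pos: [0.5685, -0.064, 0.011]
tool_rot: [3.135, 0.004, 1.657]
contact_force: [-0.4, 0.2, -0.4]
gripper_width: 0.534
```

```bash
python3 - <<'E'
from h import *
tool()
im=robot.capture("top");cv2.imwrite("pics/top9.png",im[:,:,::-1])
cv2.imwrite("pics/c9.png",cv2.resize(im[130:270,260:460],(800,560),interpolation=cv2.INTER_CUBIC)[:,:,::-1])
E
```

```text
t 13.03 hold [  0.1 -61. ] z 11.0 yaw rel -0.2 F [-0.4  0.2 -0.4] j [-0.11  0.51 -0.37  0.68 -0.    1.37]
```

View pics/c9.png

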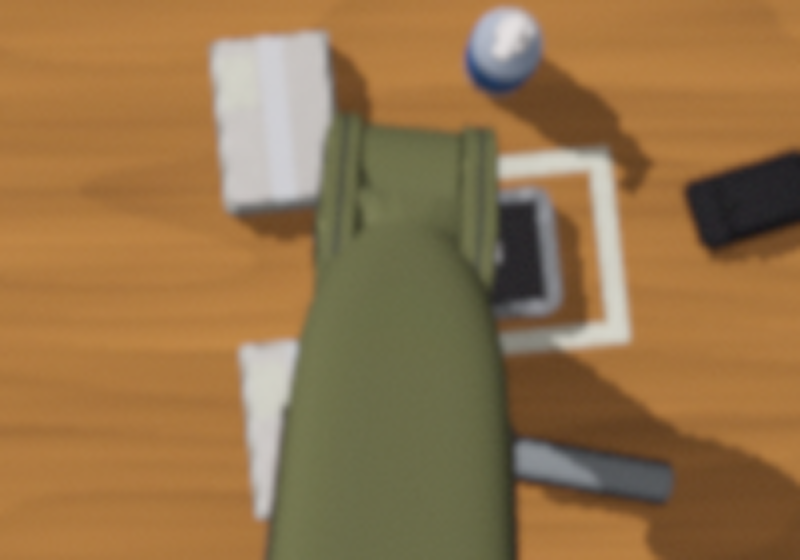

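The reader's front edge is at column 557 and the tape's inner edge at 597 (4x crop), about 33 mm after parallax. Final push of 2.2 cm, then back off and lift.

>>> send_rows([
  {"dx":-0.5,"dy":0,"dz":0,"roll":0},
  {"dx":-1,"dy":0,"dz":0,"roll":0},
  {"dx":-1.5,"dy":0,"dz":0,"roll":0},
  {"dx":-1.9,"dy":0,"dz":0,"roll":0},
  {"dx":-2.2,"dy":0,"dz":0,"roll":0},
  {"dx":-2.2,"dy":0,"dz":0,"roll":0},
  {"dx":-1.2,"dy":0,"dz":0,"roll":0},
  {"dx":0.5,"dy":0,"dz":0,"roll":0},
  {"dx":0.5,"dy":0,"dz":-4,"roll":0},
  {"dx":0.5,"dy":0,"dz":-9,"roll":0},
  {"dx":5,"dy":0,"dz":-14,"roll":0},
  {"dx":10,"dy":0,"dz":-15,"roll":0},
])

```text
time_s: 14.58
tcp_pos: [0.561, 0.038, 0.1645]
tool_rot: [3.128, 0.004, 1.656]
contact_force: [0.6, -0.7, -0.6]
gripper_width: 0.539
```

>>> send_rows([
  {"dx":5,"dy":0,"dz":0,"roll":0},
  {"dx":10,"dy":0,"dz":0,"roll":0},
  {"dx":15,"dy":0,"dz":0,"roll":0},
  {"dx":20,"dy":0,"dz":0,"roll":0},
  {"dx":20,"dy":0,"dz":0,"roll":0},
  {"dx":20,"dy":0,"dz":0,"roll":0},
])

```text
time_s: 15.32
tcp_pos: [0.5433, 0.2378, 0.1635]
tool_rot: [3.128, 0.005, 1.657]
contact_force: [1.2, -0.2, 0.3]
gripper_width: 0.536
```

```bash
python3 - <<'E'
from h import *
tool()
im=robot.capture("top");cv2.imwrite("pics/top10.png",im[:,:,::-1])
cv2.imwrite("pics/c10.png",cv2.resize(im[130:270,260:460],(800,560),interpolation=cv2.INTER_CUBIC)[:,:,::-1])
for n in("pics/top0.png","pics/top10.png"):
  i=cv2.imread(n)[:,:,::-1].copy(); print(n)
  for c in contours(i,110,(350,120,480,265)):
    r0,r=rect("top",c,0),rect("top",c,.03)
    print(r0,"z30",r,"hold z0",hold(r0[:2])[0].round(1),"z30",hold(r[:2])[0].round(1))
E
```

```text
t 15.32 hold [  1.8 241.8] z 163.5 yaw rel -0.1 F [ 1.2 -0.2  0.3] j [ 0.42  0.4  -0.11  1.05 -0.01  1.9 ]
pics/top0.png
[ 412.4 -230.2  129.1   33.3   79.1] z30 [ 413.1 -225.4  126.4   32.6   79.1] hold z0 [-170.2 -212.7] z30 [-169.1 -208. ]
[ 578.5 -163.3  153.5  118.7  -84.9] z30 [ 575.8 -159.9  150.4  116.2  -84.9] hold z0 [   1.2 -160.8] z30 [  -1.2 -157.2]
[ 619.9 -360.    93.8   50.7  -72.2] z30 [ 616.4 -352.5   91.9   49.6  -72.2] hold z0 [  25.  -360.4] z30 [  22.1 -352.7]
[ 578.4 -163.4  190.7  157.3  -85. ] z30 [ 575.7 -160.   186.8  154.1  -85. ] hold z0 [   1.1 -160.9] z30 [  -1.3 -157.3]
[ 737.9 -169.4   72.8   58.2  -27.2] z30 [ 732.  -165.8   71.3   57.   -27.2] hold z0 [ 159.4 -181.1] z30 [ 153.9 -177. ]
pics/top10.png
[ 412.4 -230.1  129.1   33.4   79.4] z30 [ 413.2 -225.3  126.4   32.7   79.4] hold z0 [-170.2 -212.6] z30 [-169.  -207.9]
[ 578.1 -163.8  154.   119.   -84.9] z30 [ 575.4 -160.4  150.9  116.5  -84.9] hold z0 [   0.8 -161.3] z30 [  -1.6 -157.7]
[ 619.4 -360.3   93.7   50.7  -73. ] z30 [ 615.9 -352.8   91.8   49.7  -73. ] hold z0 [  24.4 -360.7] z30 [  21.6 -352.9]
[ 578.3 -163.5  190.8  157.4  -84.9] z30 [ 575.7 -160.   186.8  154.1  -84.9] hold z0 [   1. -161.] z30 [  -1.3 -157.3]
[ 738.5 -169.7   69.1   58.9   -1. ] z30 [ 732.6 -166.1   67.6   57.7   -1. ] hold z0 [ 160.  -181.4] z30 [ 154.4 -177.3]
```

View pics/c10.png

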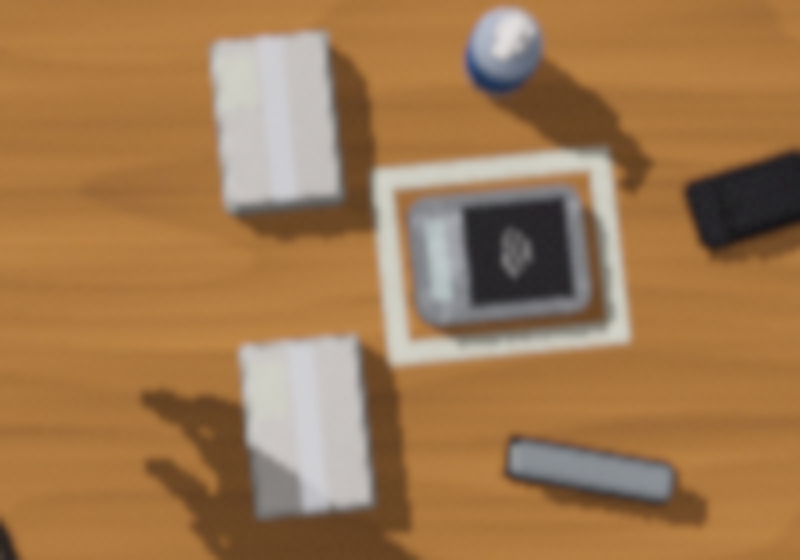

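The reader lies inside the outline with wood visible all round. One numeric check before handing in.

```bash
python3 - <<'E'
from h import *
im=cv2.imread("pics/top10.png")[:,:,::-1].copy()
for s in(80,100):
    print(s,[(r:=rect("top",c,.03),hold(r[:2])[0].round(1)) for c in contours(im,s,(359,174,411,214)) if cv2.contourArea(c)>800])
E
```

```text
80 [(array([ 576.1, -160.1,  133.3,   99.1,  -85.2]), array([  -0.9, -157.4]))]
100 [(array([ 576.1, -159.8,  135.5,  101.1,  -85.4]), array([  -0.9, -157.1]))]
```

```bash
python3 -c "
from cell import robot
print(robot.hand_in())"
```

```text
the job is handed in; nothing more can be done
None
```

The reader went through the gap and now lies inside the taped outline. I handed the job in at about 15 s of the 67 s allowed, and no verdict was reported.

**What I did:** I squared the reader up with a two-finger push on its robot-side face. A two-finger arc push from behind then lined it up, and a straight push took it through the gap into the outline. It was pushed flat throughout, and the wrist force read at most about 2 N at the end of each move.

**Last checks, from the top view with the arm clear:**
- **Reader:** its centre is about 1–4 mm from the outline's centre (limit 14 mm), and it is turned less than 1° from it (limit 0.2 rad, about 11°).
- **Bottle, mouse and stapler:** each is within 1 mm of its starting place.
- **Robot:** it was about 0.4 m from the reader and touching nothing.

**What failed or disagreed:**
- **Refused call:** the first move call was refused because its rows lacked a "roll" value; nothing moved.
- **First push:** it turned the reader only about 8° of the 17° needed; the arc push made up the rest.
- **Gap centre line:** my estimates for it differed by 1–2 mm.
- **Not measured in the gap:** the top view showed the reader entering with even clearance. Its position deeper in the gap comes from the tool's position.

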